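# Turn a square stone candle holder mouth-up by tipping it over its edges

### The job

One square stone candle holder stands upside down on the cork mat and has to be labelled inside. Turn it over by tipping it across its edges, without lifting it clear of the mat, until it stands mouth-up on its closed base, wholly on the mat. Leave the other pieces where they stand.

Things in the scene. Friction and masses are not known exactly. Their poses are not given: they have to be found in the camera images.
- holder: The candle holder to turn over: a dark green stone square cup, 70 x 70 mm outside, 100 mm tall, walls and closed base 8 mm thick (cavity 54 x 54 mm, 92 mm deep), about 0.6 kg. It starts mouth-down, so its closed base is on top. Origin at the centre of its open mouth; +z runs from the mouth to the closed base (up at the start, down when the job is done); x and y are square to its side faces.
- holder_mouth (a point): Centre of the holder's open mouth, in the plane of the rim (same as its origin).
- holder_base (a point): Centre of the outer face of the holder's closed base, 100 mm from the mouth along its +z.
- holder_mid (a point): Middle of the holder, on its axis halfway between mouth and base.
- mat: Fixed cork mat on the table, 340 mm (its x) by 540 mm (its y), 5 mm thick. Origin at the centre of its underside, on the table top, z up.
- twin: Look-alike square green stone holder of the same size that already stands mouth-up towards the far edge of the mat; leave it. Origin at the centre of its underside, z up.
- bowl: Round cream onyx bowl, rim diameter 90 mm, 50 mm tall, mouth-up towards the far edge of the mat; leave it. Origin at the centre of its underside, z up.
- goblet: Brown stone goblet, 76 mm across, 130 mm tall, on the table to the left (+y) of the mat; leave it. Origin at the centre of its underside, z up.
- tumbler: Round cream onyx tumbler, 74 mm across, 85 mm tall, on the table to the right (-y) of the mat; leave it. Origin at the centre of its underside, z up.
Mind the look-alikes: they are no part of the job. Leave any purple or yellow look-alike of the holder alone.

How it is judged (in metres and radians):
At the end, for the whole second after the job is handed in: The holder stands mouth-up on its closed base on the mat (axis within 0.1 rad of vertical, base within 7 mm of the mat), its centre at least 34 mm inside every mat edge, released and at rest; twin, bowl, goblet and tumbler upright and within 40 mm of their start (angle between holder's own z axis and vertical above 3.04 rad and z of holder_base in the frame of mat below 0.012 m and x of holder_base in the frame of mat between -0.136 and 0.136 m and y of holder_base in the frame of mat between -0.236 and 0.236 m and linear speed of holder below 0.02 m/s and angular speed of holder below 0.2 rad/s and distance of each of twin, bowl, goblet, tumbler from where it was at the start of the episode below 0.04 m and angle between each of twin, bowl, goblet, tumbler's own z axis and vertical below 0.2 rad); the robot touches nothing.
It fails at once if the holder is lifted clear of the mat (its middle more than 110 mm above the table; tipping over an edge raises it to about 66 mm) (height (world z) of holder_mid above 0.11 m).
It fails at once if twin, bowl, goblet or tumbler is moved more than 40 mm or knocked over (distance of any of twin, bowl, goblet, tumbler from where it was at the start of the episode above 0.04 m or angle between any of twin, bowl, goblet, tumbler's own z axis and vertical above 0.5 rad).
It also fails if it takes over 48 s, if anything falls off the work surface, if the arm or the gripper's body presses on something with over 40 N, if the wrist force passes 120 N, or if a joint passes its speed limit or range.

### The arm

A 6-joint arm with a two-finger parallel gripper is mounted at the origin on the work surface. World frame = base frame: x ahead of the robot, y to its left, z up, the work surface at z = 0. Lengths are in mm, angles in rad, forces in N, time in s.
With the tool pointing down it reaches from about 325 to 850 mm from the base axis. Payload 15.5 kg.
Tool frame: the origin (TCP) lies at the very end of the fingers, on their centre line; the grasp point (between the pads) lies 19 mm behind it; z points along the fingers, y is the line along which they close (so a half turn about z gives the same grasp; the last joint's range is limited). The gripper opens to 91 mm and grips with 3 to 60 N. Pads are 32 mm wide; open, the fingers measure 118 mm over their backs; the gripper's body (76 mm by 178 mm) begins 60 mm behind the grasp point.
Start: joints at [1.183, 0.494, 1.345, -0, 1.302, -0.096], TCP at [180.392, 598.402, 213.915] pointing down, gripper open.
Joint ranges: [-2.91, 2.91], [-0.82, 2.16], [0.22, 2.67], [-1.22, 4.37], [0.12, 2.79], [-3.08, 3.08]. Speed limits (rad/s): [1.89, 1.89, 2.57, 3.01, 3.01, 3.01].

### API

Orientations are given as [roll, pitch, yaw] about the fixed x, y, z axes, in that order (R = Rz(yaw) Ry(pitch) Rx(roll)).
In Python, from cell import r, cams, models gives the robot as it stands.
- The arm moves only by the shell command python3 -m handwheel 'ROWS' [FORCE]. ROWS is JSON, a list of rows, each an object with "dp": the shift along the tool's x, y, z in units of 0.1 m (1.0 is 0.1 m), a list of three; "twist": the turn about the tool's z in units of 45 degrees (1.0 is 45 degrees); "hand": the closure, from -1 (fully open) to 1 (shut). A call has 1 to 20 rows; each row is the pose to reach, as a shift and turn from the pose commanded when the call began, along the tool's axes at that moment; what a row does not reach only later rows make up. A row lasts 1/8 s, in which the tool goes at most 62.5 mm and 10.7 degrees, less where a joint would pass 70% of its speed; a pose out of reach is approached as far as the arm can. A call with a number of a shift or a turn outside -1 to 1 is refused whole. A call with a gripper value outside its range is refused whole. The fingers move at their own pace and stop on an object; FORCE is the grip in N (left out, the last holds). Time passes only in rows, so rows that repeat a pose let the fingers close. It gives the time, the measured TCP pose, the force, the opening and the grip force at its end, in the units of the state.
- r.read_state(): the state, without advancing time (a new reading comes with each control period).
- cams.grab_frame(name): name is "scene" or "top" or "wrist"; returns a dict with "img" (480x640x3 uint8, red, green, blue), "fx", "fy", "cx", "cy" (pixels), "extrinsics" (4x4, takes a point from camera to world coordinates). Camera axes: x right, y down, z forward; pixel columns grow to the right and rows downward; lengths in mm; the calibration is good to about 2 mm. A picture is of the moment at which its call begins. There is no depth.
- r.finish_job(): hands the job in; it is judged then, once.
Trained networks look in the newest picture that a camera, given by its name, has taken for a name from the list of things; names that differ only in an ending like _2 or _b are one class to them, and where a whole thing is asked for, a point or a joint stands for the part that bears it (a point fixed in the world has none). Each returns a list of dicts, best first, with "score" (0 to 1); they miss things now and then, are a little off and sometimes report something else, mostly with a low value. They report only what shows in the picture. A call takes as long as a camera call. They do not tell look-alikes from the thing itself.
- models.spot_in(query, camera): "location" ([column, row] in pixels, amid what is visible of it).
- models.tip_of(query, camera): "location" ([column, row] in pixels: a listed point, or the origin of a listed thing).
The state is a dict: "clock": time; "joints": joint angles; "joint_velocities": joint speeds; "effort": joint torques, N m; "eef_pos": TCP position; "orientation": TCP orientation; "ft_force": force on the tool from outside, world axes, zero at the start; "wrist_torque": the same for the moment, N m; "finger_gap": opening from 0.0 (shut) to 1.0 (fully open); "finger_force": force on a finger pad.
Only numpy, scipy, OpenCV 4.12 (cv2) and the standard library are available. Lean on these libraries where they do the work, as an engineer would, in place of code of your own. Each camera call takes 0.05 s, during which the arm holds its last target. There are 200 camera calls.

## Working session

There is one attempt and no reset: what is moved stays moved. The work goes in short steps, Python scripts to look and compute and a shell command to move; the robot and the scene stay as the last step left them, time stands still between calls to the robot, and variables do not carry over. Pictures are saved under pics/ and viewed, at most 10 in all, crops included, and the job is handed in when it is done.

```bash
mkdir -p pics; ls
cat > h.py <<'E'
import numpy as np, cv2
from cell import r, cams, models
def save(c,n):
    f=cams.grab_frame(c); cv2.imwrite(f'pics/{n}.png',f['img'][:,:,::-1]); return f
def ray(f,p):
    T=np.array(f['extrinsics']); d=T[:3,:3]@np.array([(p[0]-f['cx'])/f['fx'],(p[1]-f['cy'])/f['fy'],1]); return T[:3,3],d
def atz(f,p,z):
    o,d=ray(f,p); return o+d*(z-o[2])/d[2]
def tri(obs):
    A=np.zeros((3,3));b=np.zeros(3)
    for f,p in obs:
        o,d=ray(f,p); d=d/np.linalg.norm(d); M=np.eye(3)-np.outer(d,d); A+=M;b+=M@o
    return np.linalg.solve(A,b)
def proj(f,P):
    T=np.array(f['extrinsics']); c=T[:3,:3].T@(np.array(P)-T[:3,3]); return [f['fx']*c[0]/c[2]+f['cx'],f['fy']*c[1]/c[2]+f['cy']]
E
python3 - <<'E'
from h import *
np.set_printoptions(precision=1,suppress=True)
F={c:save(c,c+'0') for c in('scene','top')}
cv2.imwrite('pics/both.png',cv2.resize(np.vstack([cv2.imread('pics/scene0.png'),cv2.imread('pics/top0.png')]),(400,600)))
for q in('holder','holder_base','holder_mouth','mat','twin','bowl','goblet','tumbler'):
    for c in F:
        for fn in('spot_in','tip_of'):
            print(q,c,fn,[(np.round(x['location']),round(x['score'],2)) for x in getattr(models,fn)(q,c)][:4])
for c in F: print(c,np.array(F[c]['extrinsics']),F[c]['fx'])
s=r.read_state();print(s)
E
```

```text
pics
holder scene spot_in [(array([336., 181.]), 0.97), (array([283., 212.]), 0.93), (array([213., 190.]), 0.77), (array([306., 166.]), 0.62)]
holder scene tip_of [(array([282., 227.]), 0.96), (array([310., 182.]), 0.95), (array([340., 198.]), 0.74), (array([216., 203.]), 0.67)]
holder top spot_in [(array([369., 247.]), 0.73), (array([453., 340.]), 0.71), (array([397., 342.]), 0.64), (array([477., 208.]), 0.62)]
holder top tip_of [(array([366., 248.]), 0.94), (array([444., 338.]), 0.71), (array([392., 339.]), 0.67), (array([466., 216.]), 0.62)]
holder_base scene spot_in [(array([207., 186.]), 0.68), (array([309., 168.]), 0.67), (array([339., 180.]), 0.66), (array([285., 212.]), 0.61)]
holder_base scene tip_of [(array([284., 200.]), 0.98), (array([310., 152.]), 0.82), (array([203., 174.]), 0.77), (array([338., 171.]), 0.65)]
holder_base top spot_in [(array([452., 340.]), 0.93), (array([372., 246.]), 0.85), (array([475., 207.]), 0.67), (array([398., 339.]), 0.57)]
holder_base top tip_of [(array([457., 337.]), 0.97), (array([399., 340.]), 0.97), (array([481., 202.]), 0.84), (array([374.
[... 1668 characters left out ...]
e [[  -0.8    0.3   -0.4 1046.9]
 [   0.5    0.5   -0.7  911.3]
 [  -0.    -0.8   -0.6  845.4]
 [   0.     0.     0.     1. ]] 512.8038649025088
top [[   0.    -1.     0.2  298.7]
 [  -1.    -0.     0.   -12. ]
 [   0.    -0.2   -1.  1384.7]
 [   0.     0.     0.     1. ]] 541.6385735477844
{'clock': 1.7, 'joints': array([ 1.2,  0.5,  1.3, -0. ,  1.3, -0.1]), 'joint_velocities': array([ 0.,  0., -0.,  0.,  0., -0.]), 'effort': array([  0. , -87.9, -38.2,   0.1,   0. ,  -0. ]), 'eef_pos': array([180.4, 598.4, 213.9]), 'orientation': array([-3.1,  0. ,  2.8]), 'ft_force': array([-0. , -0.3, -0.4]), 'wrist_torque': array([ 0.1, -0. , -0.1]), 'finger_force': 0.0, 'finger_gap': 1.002144848679292}
```

View pictures.

View pics/scene0.png

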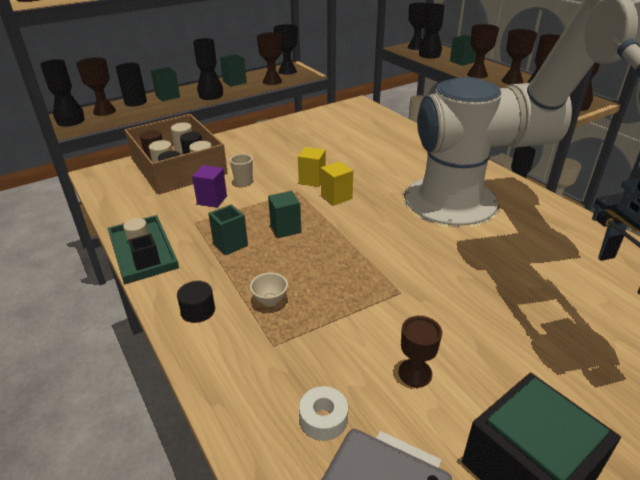

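View pics/top0.png

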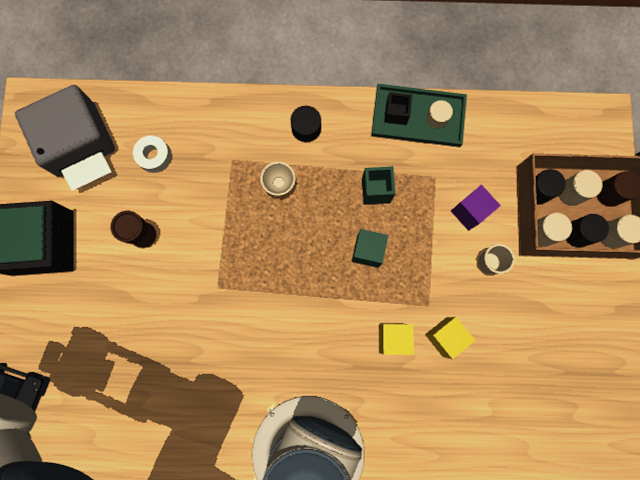

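```bash
cat > fit.py <<'E'
from h import *
from scipy.optimize import minimize
np.set_printoptions(precision=2,suppress=True)
seeds={'scene':(285,214),'top':(370,248)}
def green(img):
    i=img.astype(int); R,G,B=i[...,0],i[...,1],i[...,2]
    return ((G>R*1.25+3)&(G>=B)&(G<140)).astype(np.uint8)
def comp(img,seed):
    n,l,st,ce=cv2.connectedComponentsWithStats(green(img)); 
    k=[j for j in range(1,n) if st[j,4]>80]; k=min(k,key=lambda j:np.hypot(*(ce[j]-seed))); return (l==k).astype(np.uint8),ce[k],st[k]
def hull(f,P,S=4):
    p=np.array([proj(f,q) for q in P]); return cv2.convexHull((p*16*1).astype(np.int32)),p
if __name__=='__main__':
    F={c:cams.grab_frame(c) for c in seeds}; M={}
    for c in F:
        M[c],ce,st=comp(F[c]['img'],seeds[c]); print(c,ce,st)
        x,y=map(int,seeds[c]); cv2.imwrite(f'pics/c_{c}.png',cv2.resize(F[c]['img'][y-50:y+50,x-50:x+50,::-1],(400,400),interpolation=cv2.INTER_CUBIC)); cv2.imwrite(f'pics/m_{c}.png',cv2.resize(M[c][y-50:y+50,x-50:x+50]*255,(200,200)))
    cv2.imwrite('pics/crop.png',np.hstack([cv2.imread('pics/c_scene.png'),cv2.imread('pics/c_top.png')]))
    def box(v):
        x,y,z,a=v; return [(x+np.cos(a)*i-np.sin(a)*j,y+np.sin(a)*i+np.cos(a)*j,z+k) for i in(-35,35) for j in(-35,35) for k in(0,100)]
    def cost(v):
        t=0
        for c in F:
            m=np.zeros((480,640),np.uint8); cv2.fillConvexPoly(m,hull(F[c],box(v))[0],255,cv2.LINE_AA,4)
            t+=np.abs(m/255.-M[c]).sum()
        return t
    p=tri([(F['scene'],(284,213)),(F['top'],(370,247))]); print('mid tri',p)
    best=min((minimize(cost,[p[0],p[1],5,a],method='Nelder-Mead',options=dict(initial_simplex=np.array([p[0],p[1],5,a])+np.vstack([np.zeros(4),np.diag([10,10,8,.2])]))) for a in(-.6,-.3,0,.3,.6)),key=lambda o:o.fun)
    print('holder x y z yaw',best.x,best.fun, [M[c].sum() for c in M])
    mc={'top':[(232,160),(436,177),(428,305),(219,289)]}
    print('mat corners',[atz(F['top'],q,5)[:2] for q in mc['top']])
    for n,q,z in(('twin',(379,186),60),('bowl',(278,178),25)): print(n,atz(F['top'],q,z))
E
python3 fit.py
```

```text
scene [284.61 213.66] [ 269  192   31   45 1126]
top [369.67 247.53] [353 229  35  38 938]
mid tri [ 501.47 -138.75   61.08]
holder x y z yaw [ 499.91 -137.19    4.33    1.2 ] 371.87450980392157 [np.uint64(1126), np.uint64(938)]
mat corners [array([733.73, 222.6 ]), array([ 702.39, -316.49]), array([ 366.6 , -293.57]), array([392.61, 237.76])]
twin [ 658.83 -160.46   60.  ]
bowl [682.39  97.56  25.  ]
```

View pics/crop.png

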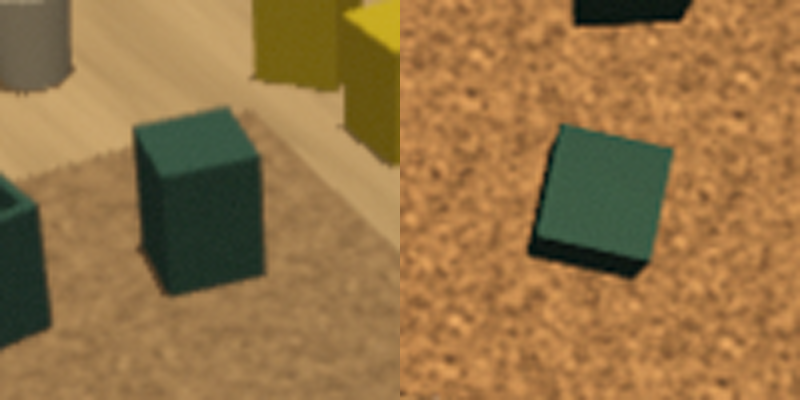

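```bash
cat > f2.py <<'E'
from h import *
from scipy.optimize import least_squares
np.set_printoptions(precision=2,suppress=True)
F={c:cams.grab_frame(c) for c in('scene','top')}
o={'scene':(235,164),'top':(320,198)}
C={'top':[(161,125),(272,150),(252,263),(136,240)],'scene':[(228,107),(134,127),(165,178),(260,155)]}
for c in C: C[c]=[np.array(p)/4+o[c] for p in C[c]]
T=np.array([atz(F['top'],p,105) for p in C['top']]); S=np.array([atz(F['scene'],p,105) for p in C['scene']])
print(T,T.mean(0));print(S,S.mean(0))
for a in T:print('tri',a[:2],[tri([(F['top'],C['top'][i]),(F['scene'],C['scene'][j])]) for i in range(4) for j in range(4) if np.allclose(T[i],a) and np.linalg.norm(S[j]-a)<25])
for X in(T,S):
  for i in range(4):
    d=X[(i+1)%4]-X[i]; print(np.linalg.norm(d),np.degrees(np.arctan2(d[1],d[0]))%90)
E
python3 f2.py
```

```text
[[ 538.27 -111.33  105.  ]
 [ 524.87 -178.1   105.  ]
 [ 456.34 -166.64  105.  ]
 [ 468.23  -97.45  105.  ]] [ 496.93 -138.38  105.  ]
[[ 457.67 -163.89  105.  ]
 [ 524.64 -177.03  105.  ]
 [ 537.71 -109.05  105.  ]
 [ 470.97  -98.36  105.  ]] [ 497.75 -137.08  105.  ]
tri [ 538.27 -111.33] [array([ 537.71, -110.91,  104.15])]
tri [ 524.87 -178.1 ] [array([ 524.61, -177.94,  104.6 ])]
tri [ 456.34 -166.64] [array([ 456.37, -166.73,  103.17])]
tri [468.23 -97.45] [array([469.46, -98.29, 104.28])]
68.10800758544404 78.65256111226763
69.47931250485229 80.50562681349462
70.20326966266352 80.24972159498753
71.39991378151623 78.79598308278312
68.24664616338892 78.90062029122927
69.21776049717649 79.11559815183452
67.59439114707196 80.89693549209483
66.86401325100037 78.52909087431713
```

```bash
cat > go.py <<'E'
import sys
from h import *
from scipy.spatial.transform import Rotation as Ro
np.set_printoptions(precision=3,suppress=True)
s=r.read_state(); R=Ro.from_euler('xyz',s['orientation']).as_matrix()
t=np.array([float(a) for a in sys.argv[1:4]]); p=np.array(s['eef_pos'])
print(s['clock'],'at',p,'rpy deg',np.degrees(s['orientation']),'d tool units',R.T@(t-p)/100,'F',s['ft_force'],'gap',s['finger_gap'])
E
python3 go.py 497.3 -137.7 200
```

```text
1.9 at [180.405 598.395 213.911] rpy deg [180.      0.    163.221] d tool units [-5.159 -6.133  0.139] F [-0.626 -0.963  0.071] gap 0.9957711737944134
```

```bash
python3 -m handwheel '[{"dp":[-0.84,-1,0],"twist":0.93,"hand":-1},{"dp":[-0.84,-1,0],"twist":0.93,"hand":-1},{"dp":[-0.84,-1,0],"twist":0.93,"hand":-1},{"dp":[-0.84,-1,0],"twist":0.93,"hand":-1}]'
python3 -m handwheel '[{"dp":[-1,-0.15,0],"twist":0.93,"hand":-1},{"dp":[-1,-0.15,0],"twist":0.93,"hand":-1},{"dp":[-1,-0.15,0],"twist":0.93,"hand":-1},{"dp":[-1,-0.15,0],"twist":0.93,"hand":-1}]'; python3 go.py 497.3 -137.7 200
```

```text
clock: 2.4
eef_pos: [232.5, 477.6, 214.2]
orientation: [3.141, -0.0, 2.111]
ft_force: [0.1, 0.2, 0.3]
finger_gap: 1.003
finger_force: 0.0
clock: 2.9
eef_pos: [271.5, 384.8, 214.1]
orientation: [3.141, -0.0, 1.381]
ft_force: [-0.3, 1.3, 0.1]
finger_gap: 1.002
finger_force: 0.0
2.9 at [271.549 384.837 214.134] rpy deg [179.989  -0.022  79.124] d tool units [-4.706  3.203  0.14 ] F [-0.258  1.33   0.07 ] gap 1.0016049891228973
```

```bash
python3 -m handwheel '[{"dp":[-1,0.68,0],"twist":0,"hand":-1},{"dp":[-1,0.68,0],"twist":0,"hand":-1}]' >/dev/null
python3 -m handwheel '[{"dp":[-1,0.68,0],"twist":0,"hand":-1},{"dp":[-1,0.68,0],"twist":0,"hand":-1}]' >/dev/null
python3 -m handwheel '[{"dp":[-1,0.68,0],"twist":0,"hand":-1},{"dp":[-1,0.68,0],"twist":0,"hand":-1}]' >/dev/null
python3 -m handwheel '[{"dp":[-1,0.68,0],"twist":0,"hand":-1},{"dp":[-1,0.68,0],"twist":0,"hand":-1},{"dp":[-1,0.68,0],"twist":0,"hand":-1}]' >/dev/null
python3 go.py 497.3 -137.7 66
```

```text
4.025 at [467.521 -60.968 213.938] rpy deg [179.923   0.031  79.286] d tool units [-0.698  0.433  1.48 ] F [-0.577  0.606 -0.422] gap 0.9996630996949749
```

```bash
python3 -m handwheel '[{"dp":[-0.7,0.43,0.6],"twist":0,"hand":-1},{"dp":[-0.7,0.43,0.6],"twist":0,"hand":-1},{"dp":[-0.7,0.43,0.6],"twist":0,"hand":-1}]' >/dev/null
python3 go.py 497.3 -137.7 66
python3 - <<'E'
from h import *
f=save('wrist','w1'); print(np.array(f['extrinsics']).round(2))
s=r.read_state()
for k in(0,1,2,3):
    a=np.radians(79.5+45+90*k); print(proj(f,(497.3+49.5*np.cos(a),-137.7+49.5*np.sin(a),105)))
print('tips',proj(f,s['eef_pos']))
E
```

```text
4.4 at [ 495.116 -134.841  152.397] rpy deg [-179.863   -0.025   79.44 ] d tool units [-0.024  0.029  0.864] F [-0.393  0.534  0.049] gap 0.9966678500473163
[[ 9.8000e-01 -1.8000e-01 -6.0000e-02  5.1143e+02]
 [-1.8000e-01 -9.4000e-01 -2.9000e-01 -5.4510e+01]
 [-0.0000e+00  2.9000e-01 -9.6000e-01  3.2459e+02]
 [ 0.0000e+00  0.0000e+00  0.0000e+00  1.0000e+00]]
[np.float64(273.79358799522913), np.float64(213.70813917752972)]
[np.float64(278.0342716126285), np.float64(306.1922106155437)]
[np.float64(372.59240564724524), np.float64(306.13692366309135)]
[np.float64(376.9642309757806), np.float64(213.58884933921962)]
tips [np.float64(320.53415571368976), np.float64(287.0804073408493)]
```

View pics/w1.png

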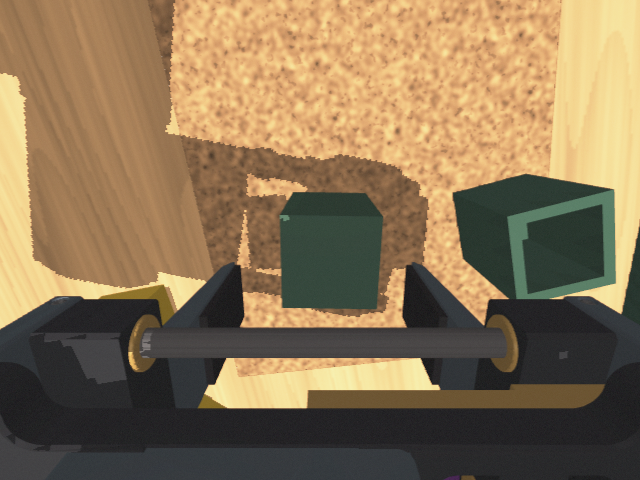

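```bash
python3 -m handwheel '[{"dp":[-0.02,0.05,0.4],"twist":0,"hand":-1},{"dp":[-0.02,0.05,0.6],"twist":0,"hand":-1},{"dp":[-0.02,0.05,0.86],"twist":0,"hand":-1},{"dp":[-0.02,0.05,0.86],"twist":0,"hand":-1},{"dp":[-0.02,0.05,0.86],"twist":0,"hand":-1}]' 
python3 -m handwheel '[{"dp":[0,0,0],"twist":0,"hand":1},{"dp":[0,0,0],"twist":0,"hand":1},{"dp":[0,0,0],"twist":0,"hand":1},{"dp":[0,0,0],"twist":0,"hand":1},{"dp":[0,0,0],"twist":0,"hand":1},{"dp":[0,0,0],"twist":0,"hand":1}]' 6
python3 go.py 499 -138 66
```

```text
clock: 5.08
eef_pos: [500.5, -136.6, 69.2]
orientation: [3.14, 0.0, 1.389]
ft_force: [0.6, -0.7, 0.2]
finger_gap: 1.0
finger_force: 0.0
clock: 5.82
eef_pos: [499.8, -137.1, 68.2]
orientation: [-3.141, 0.0, 1.388]
ft_force: [-4.3, 0.8, 8.3]
finger_gap: 0.774
finger_force: 6.0
5.825 at [ 499.763 -137.106   68.205] rpy deg [-179.981    0.      79.511] d tool units [-0.01  -0.006  0.022] F [-4.254  0.849  8.288] gap 0.7737684955003982
```

```bash
python3 -m handwheel '[{"dp":[0.07,0,-0.03],"twist":0,"hand":1},{"dp":[0.14,0,-0.05],"twist":0,"hand":1},{"dp":[0.22,0,-0.06],"twist":0,"hand":1},{"dp":[0.3,0,-0.07],"twist":0,"hand":1},{"dp":[0.37,0,-0.07],"twist":0,"hand":1},{"dp":[0.45,0,-0.07],"twist":0,"hand":1},{"dp":[0.52,0,-0.06],"twist":0,"hand":1},{"dp":[0.6,0,-0.04],"twist":0,"hand":1},{"dp":[0.67,0,-0.01],"twist":0,"hand":1},{"dp":[0.74,0,0.02],"twist":0,"hand":1},{"dp":[0.74,0,0.02],"twist":0,"hand":1}]' 
python3 -c "
from h import *
save('scene','s2')
i=cv2.imread('pics/s2.png')[120:360,160:480];cv2.imwrite('pics/s2c.png',cv2.resize(i,(640,480)))"
```

```text
clock: 7.2
eef_pos: [513.7, -63.9, 65.8]
orientation: [3.141, -0.0, 1.388]
ft_force: [0.3, 0.3, -5.3]
finger_gap: 0.77
finger_force: 6.0
```

View pics/s2c.png

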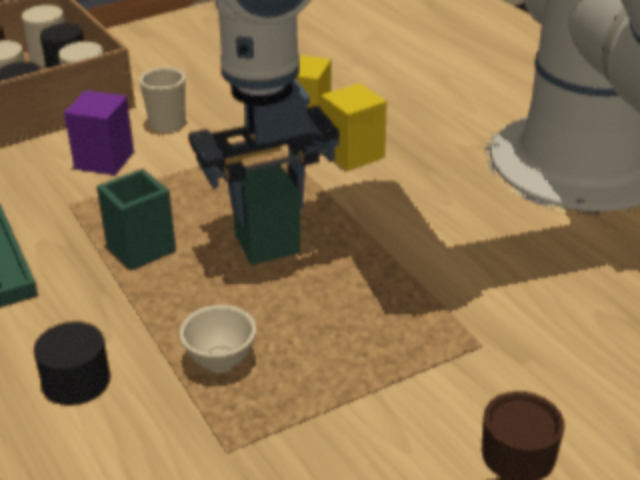

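```bash
python3 -m handwheel '[{"dp":[0,0,0.02],"twist":0,"hand":-1},{"dp":[0,0,0.02],"twist":0,"hand":-1},{"dp":[0,0,0],"twist":0,"hand":-1},{"dp":[0,0,-0.5],"twist":0,"hand":-1},{"dp":[0,0,-0.85],"twist":0,"hand":-1},{"dp":[0,0,-0.85],"twist":0,"hand":-1},{"dp":[0,0,-0.85],"twist":0,"hand":-1}]'
cat > wf.py <<'E'
from h import *
np.set_printoptions(precision=1,suppress=True)
def face(img,lo=55,hi=110,box=(200,450,120,325)):
    i=img.astype(int);m=((i[...,1]>i[...,0]*1.25+3)&(i[...,1]>lo)&(i[...,1]<hi)).astype(np.uint8)
    a,b,c,d=box; q=np.zeros_like(m); q[c:d,a:b]=m[c:d,a:b]; q=cv2.morphologyEx(q,cv2.MORPH_OPEN,np.ones((5,5)))
    n,l,st,ce=cv2.connectedComponentsWithStats(q); k=1+np.argmax(st[1:,4]); cs,_=cv2.findContours((l==k).astype(np.uint8),0,2)
    h=cv2.convexHull(cs[0]); e=.02*cv2.arcLength(h,True); return st[k],cv2.approxPolyDP(h,e,True)[:,0]
if __name__=='__main__':
    print(face(cv2.imread('pics/w1.png')[:,:,::-1]))
    f=save('wrist','w2'); st,c=face(f['img']); print(st,c)
    w=np.array([atz(f,p,105) for p in c]); print(w[:,:2],w.mean(0)); s=r.read_state(); print(s['clock'],s['eef_pos'],s['finger_gap'],s['ft_force'])
E
python3 wf.py
```

```text
clock: 8.12
eef_pos: [513.2, -64.3, 150.6]
orientation: [-3.141, -0.0, 1.388]
ft_force: [-0.6, 0.1, -0.9]
finger_gap: 1.002
finger_force: 0.0
(array([ 282,  253,   95,   56, 3193], dtype=int32), array([[286, 254],
       [340, 255],
       [365, 274],
       [375, 307],
       [284, 307]], dtype=int32))
[ 275  249   99   67 4373] [[373 249]
 [370 315]
 [278 315]
 [277 256]]
[[ 549.9  -63.1]
 [ 540.6 -113.9]
 [ 473.6 -101.4]
 [ 483.2  -56. ]] [511.8 -83.6 105. ]
8.175 [512.9 -64.2 150.1] 1.0025779834059216 [-0.1  0.7 -0.3]
```

```bash
python3 -m handwheel '[{"dp":[-0.37,0,0],"twist":0,"hand":-1},{"dp":[-0.37,0,0.4],"twist":0,"hand":-1},{"dp":[-0.37,0,0.77],"twist":0,"hand":-1},{"dp":[-0.37,0,0.77],"twist":0,"hand":-1},{"dp":[-0.37,0,0.77],"twist":0,"hand":-1},{"dp":[-0.37,0,0.77],"twist":0,"hand":-1}]' 
python3 -m handwheel '[{"dp":[0,0,0],"twist":0,"hand":1},{"dp":[0,0,0],"twist":0,"hand":1},{"dp":[0,0,0],"twist":0,"hand":1},{"dp":[0,0,0],"twist":0,"hand":1},{"dp":[0,0,0],"twist":0,"hand":1},{"dp":[0,0,0],"twist":0,"hand":1}]' 4
python3 -m handwheel '[{"dp":[0.04,0,-0.025],"twist":0,"hand":1},{"dp":[0.08,0,-0.05],"twist":0,"hand":1},{"dp":[0.12,0,-0.075],"twist":0,"hand":1},{"dp":[0.16,0,-0.096],"twist":0,"hand":1},{"dp":[0.2,0,-0.115],"twist":0,"hand":1},{"dp":[0.25,0,-0.13],"twist":0,"hand":1},{"dp":[0.29,0,-0.15],"twist":0,"hand":1},{"dp":[0.34,0,-0.163],"twist":0,"hand":1},{"dp":[0.34,0,-0.163],"twist":0,"hand":1}]' 
python3 -c "
from h import *
save('scene','s3')
i=cv2.imread('pics/s3.png')[150:290,200:360];cv2.imwrite('pics/s3c.png',cv2.resize(i,(640,560)))"
```

```text
clock: 8.93
eef_pos: [507.5, -100.9, 75.1]
orientation: [3.14, 0.0, 1.388]
ft_force: [0.1, 0.1, -1.3]
finger_gap: 1.0
finger_force: 0.0
clock: 9.68
eef_pos: [506.9, -100.7, 74.3]
orientation: [3.141, 0.0, 1.388]
ft_force: [-0.3, 0.7, 5.9]
finger_gap: 0.765
finger_force: 4.0
clock: 10.8
eef_pos: [513.1, -66.9, 90.4]
orientation: [3.141, -0.0, 1.388]
ft_force: [0.6, -0.6, 0.7]
finger_gap: 0.767
finger_force: 4.0
```

View pics/s3c.png

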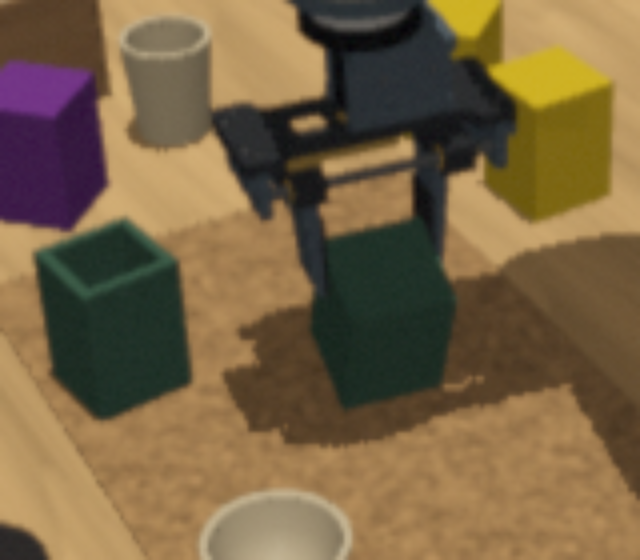

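```bash
python3 -m handwheel '[{"dp":[0.09,0,-0.02],"twist":0,"hand":1},{"dp":[0.18,0,-0.035],"twist":0,"hand":1},{"dp":[0.28,0,-0.04],"twist":0,"hand":1},{"dp":[0.37,0,-0.04],"twist":0,"hand":1},{"dp":[0.46,0,-0.025],"twist":0,"hand":1},{"dp":[0.55,0,-0.01],"twist":0,"hand":1},{"dp":[0.64,0,0.02],"twist":0,"hand":1},{"dp":[0.73,0,0.05],"twist":0,"hand":1},{"dp":[0.82,0,0.095],"twist":0,"hand":1},{"dp":[0.89,0,0.14],"twist":0,"hand":1}]' 
python3 -m handwheel '[{"dp":[0.08,0,0.06],"twist":0,"hand":1},{"dp":[0.15,0,0.12],"twist":0,"hand":1},{"dp":[0.21,0,0.19],"twist":0,"hand":1},{"dp":[0.27,0,0.26],"twist":0,"hand":1},{"dp":[0.27,0,0.26],"twist":0,"hand":1},{"dp":[0.27,0,0.26],"twist":0,"hand":1}]' 
python3 -c "
from h import *
save('scene','s4');save('top','t4')
a=cv2.imread('pics/s4.png')[160:310,210:370];b=cv2.imread('pics/t4.png')[150:300,260:420];cv2.imwrite('pics/s4c.png',cv2.resize(np.hstack([a,b]),(800,375)))"
```

```text
clock: 12.1
eef_pos: [529.2, 20.9, 75.8]
orientation: [-3.142, -0.0, 1.388]
ft_force: [1.5, 1.5, -2.4]
finger_gap: 0.772
finger_force: 4.0
clock: 12.85
eef_pos: [533.8, 46.8, 50.0]
orientation: [-3.141, -0.0, 1.388]
ft_force: [0.4, 1.0, -5.0]
finger_gap: 0.765
finger_force: 4.0
```

View pics/s4c.png

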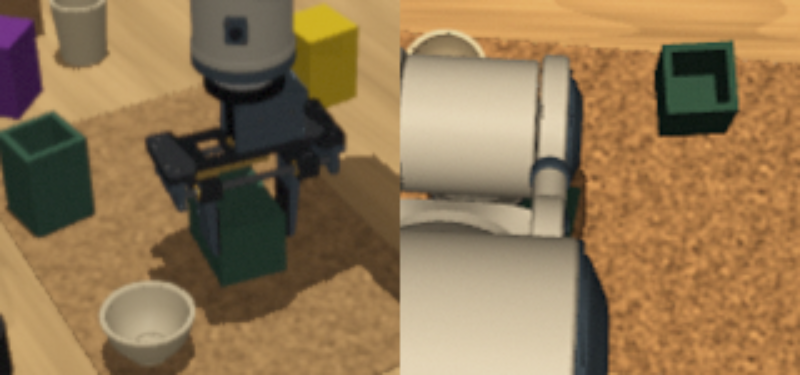

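```bash
python3 -m handwheel '[{"dp":[0.03,0,0.05],"twist":0,"hand":1},{"dp":[0.04,0,0.08],"twist":0,"hand":1},{"dp":[0.04,0,0.08],"twist":0,"hand":1}]' 
python3 -m handwheel '[{"dp":[0,0,0],"twist":0,"hand":-1},{"dp":[0,0,0],"twist":0,"hand":-1},{"dp":[0,0,0],"twist":0,"hand":-1},{"dp":[0,0,-0.6],"twist":0,"hand":-1},{"dp":[-0.4,0,-1],"twist":0,"hand":-1},{"dp":[-0.75,0,-1],"twist":0,"hand":-1},{"dp":[-0.75,0,-1],"twist":0,"hand":-1},{"dp":[-0.75,0,-1],"twist":0,"hand":-1}]'
python3 - <<'E'
from h import *
f=save('wrist','w5'); save('scene','s5'); np.save('w5.npy',np.array(f['extrinsics']))
a=cv2.imread('pics/s5.png')[160:310,210:370];b=cv2.imread('pics/w5.png')
cv2.imwrite('pics/s5c.png',np.hstack([cv2.resize(a,(256,240)),cv2.resize(b[100:480],(512,304))[:240]]) if 0 else np.hstack([cv2.copyMakeBorder(cv2.resize(a,(256,240)),0,144,0,0,0),cv2.resize(b,(512,384))]))
print(f['fx'],f['cx'],f['cy'])
E
```

```text
clock: 13.32
eef_pos: [534.8, 50.9, 41.9]
orientation: [-3.141, -0.0, 1.388]
ft_force: [1.4, 0.2, -5.1]
finger_gap: 0.77
finger_force: 4.0
clock: 14.32
eef_pos: [521.1, -22.8, 142.1]
orientation: [-3.141, -0.0, 1.387]
ft_force: [0.9, 0.6, -0.7]
finger_gap: 1.0
finger_force: 0.0
330.76328096034075 322.84676681022916 238.57054661283763
```

View pics/s5c.png

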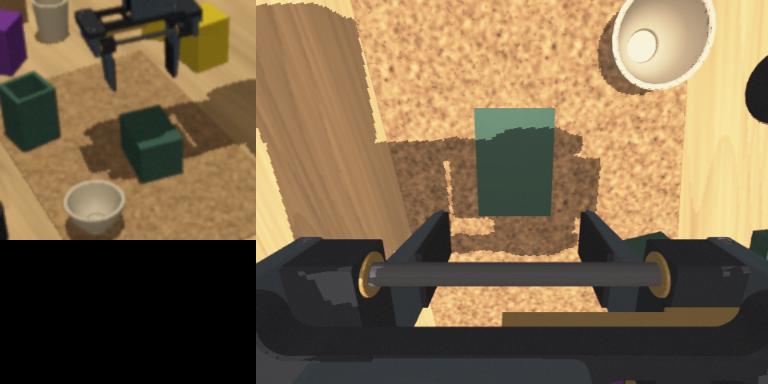

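Run:
```python
from h import *
f=dict(extrinsics=np.load('w5.npy'),fx=330.763,fy=330.763,cx=322.85,cy=238.57)
s=r.read_state(); p=s['eef_pos']; a=1.388; X=np.array([np.cos(a),np.sin(a)]);Y=np.array([np.sin(a),-np.cos(a)])
for q in((272.5,135),(373.75,135),(367.5,270),(277.5,270)):
    w=atz(f,q,75)[:2]; print(w.round(1),'rel tool x,y',((w-p[:2])@X).round(1),((w-p[:2])@Y).round(1))
```

```text
[503.2  65.6] rel tool x,y 83.2 -33.6
[571.9  52.8] rel tool x,y 83.1 36.3
[553.2 -45.8] rel tool x,y -17.2 35.9
[484.3 -33. ] rel tool x,y -17.2 -34.2
```

```bash
python3 -m handwheel '[{"dp":[-0.03,0,0.4],"twist":0,"hand":-1},{"dp":[-0.03,0,0.8],"twist":0,"hand":-1},{"dp":[-0.03,0,0.9],"twist":0,"hand":-1}]' 
python3 -m handwheel '[{"dp":[0,0,0.2],"twist":0,"hand":-1},{"dp":[0,0,0.43],"twist":0,"hand":-1},{"dp":[0,0,0.43],"twist":0,"hand":-1},{"dp":[0,0,0.43],"twist":0,"hand":-1},{"dp":[0,0,0.43],"twist":0,"hand":-1}]' 
python3 -m handwheel '[{"dp":[0,0,0],"twist":0,"hand":1},{"dp":[0,0,0],"twist":0,"hand":1},{"dp":[0,0,0],"twist":0,"hand":1},{"dp":[0,0,0],"twist":0,"hand":1},{"dp":[0,0,0],"twist":0,"hand":1},{"dp":[0,0,0],"twist":0,"hand":1}]' 5
python3 -m handwheel '[{"dp":[0.03,0,-0.07],"twist":0,"hand":1},{"dp":[0.05,0,-0.145],"twist":0,"hand":1},{"dp":[0.09,0,-0.21],"twist":0,"hand":1},{"dp":[0.13,0,-0.28],"twist":0,"hand":1},{"dp":[0.18,0,-0.34],"twist":0,"hand":1},{"dp":[0.23,0,-0.4],"twist":0,"hand":1},{"dp":[0.23,0,-0.4],"twist":0,"hand":1}]' 
python3 -c "
from h import *
save('scene','s6')
i=cv2.imread('pics/s6.png')[150:310,200:380];cv2.imwrite('pics/s6c.png',cv2.resize(i,(630,560)))"
```

```text
clock: 14.8
eef_pos: [519.3, -25.1, 50.3]
orientation: [-3.138, 0.0, 1.389]
ft_force: [0.5, 0.0, 1.1]
finger_gap: 1.0
finger_force: 0.0
clock: 15.42
eef_pos: [521.3, -26.0, 10.3]
orientation: [3.14, -0.0, 1.388]
ft_force: [-0.5, 0.5, -0.3]
finger_gap: 1.0
finger_force: 0.0
clock: 16.18
eef_pos: [520.7, -26.0, 9.4]
orientation: [3.141, 0.0, 1.388]
ft_force: [-1.9, 1.2, 5.7]
finger_gap: 0.767
finger_force: 5.0
clock: 17.05
eef_pos: [525.0, -2.9, 49.7]
orientation: [3.141, -0.0, 1.388]
ft_force: [-1.4, 0.3, -0.0]
finger_gap: 0.765
finger_force: 5.0
```

View pics/s6c.png

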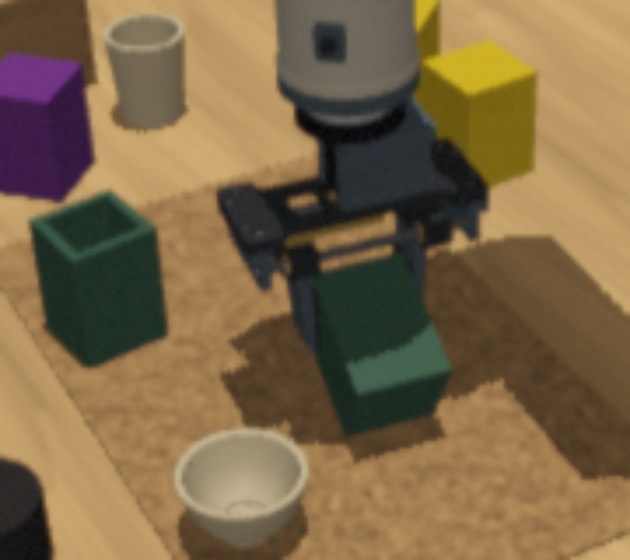

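```bash
python3 -m handwheel '[{"dp":[0.06,0,-0.05],"twist":0,"hand":1},{"dp":[0.12,0,-0.1],"twist":0,"hand":1},{"dp":[0.185,0,-0.14],"twist":0,"hand":1},{"dp":[0.25,0,-0.18],"twist":0,"hand":1},{"dp":[0.325,0,-0.205],"twist":0,"hand":1},{"dp":[0.4,0,-0.23],"twist":0,"hand":1},{"dp":[0.475,0,-0.245],"twist":0,"hand":1},{"dp":[0.55,0,-0.26],"twist":0,"hand":1},{"dp":[0.63,0,-0.26],"twist":0,"hand":1},{"dp":[0.7,0,-0.26],"twist":0,"hand":1},{"dp":[0.78,0,-0.245],"twist":0,"hand":1},{"dp":[0.86,0,-0.23],"twist":0,"hand":1},{"dp":[0.9,0,-0.21],"twist":0,"hand":1},{"dp":[0.9,0,-0.21],"twist":0,"hand":1},{"dp":[0.9,0,-0.21],"twist":0,"hand":1}]'
python3 - <<'E'
from h import *
import fit
f=save('scene','s7'); print([ (np.round(x['location']),round(x['score'],2)) for q in('holder_base','holder_mouth') for x in models.tip_of(q,'scene')])
c=[505,20]; s=r.read_state(); p=s['eef_pos']; print(p)
a=1.388;b=np.array([p[0],p[1],0])+10*np.array([np.cos(a),np.sin(a),0])
print('pred base',proj(f,b+[0,0,5]),'mouth',proj(f,b+[0,0,105]))
m=f['img']; M,ce,st=fit.comp(m,np.array(proj(f,b+[0,0,50])));print(ce,st)
E
```

```text
clock: 18.98
eef_pos: [541.2, 85.1, 70.2]
orientation: [3.141, -0.0, 1.388]
ft_force: [0.2, 3.8, 1.4]
finger_gap: 0.768
finger_force: 5.0
[(array([338., 168.]), 0.86), (array([205., 174.]), 0.82), (array([314., 280.]), 0.69), (array([338., 199.]), 0.92), (array([213., 202.]), 0.85), (array([287., 255.]), 0.75), (array([315., 244.]), 0.56)]
[541.16  85.02  70.24]
pred base [np.float64(316.45664423496186), np.float64(280.52103872529614)] mouth [np.float64(315.85750248025494), np.float64(248.5571559320959)]
[316.98 261.92] [ 298  236   36   53 1444]
```

```bash
python3 -m handwheel '[{"dp":[0,0,0],"twist":0,"hand":-1},{"dp":[0,0,0],"twist":0,"hand":-1},{"dp":[0,0,0],"twist":0,"hand":-1},{"dp":[0,0,0],"twist":0,"hand":-1},{"dp":[0,0,-0.4],"twist":0,"hand":-1},{"dp":[0,0,-0.9],"twist":0,"hand":-1},{"dp":[-0.4,0,-1],"twist":0,"hand":-1},{"dp":[-1,0,-1],"twist":0,"hand":-1},{"dp":[-1,0,-1],"twist":0,"hand":-1},{"dp":[-1,0,-1],"twist":0,"hand":-1}]'
python3 - <<'E'
from h import *
f=save('scene','s8');t=save('top','t8');w=save('wrist','w8')
a=cv2.imread('pics/s8.png')[140:340,180:380];b=cv2.imread('pics/w8.png')
cv2.imwrite('pics/s8c.png',np.hstack([cv2.resize(a,(320,320)),cv2.resize(b,(427,320))]))
for q in('holder_base','holder_mouth'):
  for c,ff in(('scene',f),('top',t)):
    print(q,c,[(x['location'],round(x['score'],2),atz(ff,x['location'],5 if 'base' in q else 105)[:2].round()) for x in models.tip_of(q,c)])
E
```

```text
clock: 20.38
eef_pos: [523.0, -13.2, 170.2]
orientation: [-3.142, -0.0, 1.387]
ft_force: [0.1, 0.3, 0.0]
finger_gap: 1.0
finger_force: 0.0
holder_base scene [([317.4, 281.8], 0.87, array([544., 100.])), ([206.8, 171.8], 0.81, array([ 555., -576.])), ([337.9, 167.8], 0.81, array([ 174., -352.])), ([310.6, 151.8], 0.7, array([ 188., -504.])), ([317.9, 249.1], 0.42, array([472., -10.]))]
holder_base top [([458.0, 337.8], 0.92, array([ 287., -368.])), ([280.0, 231.7], 0.8, array([545.,  88.])), ([482.4, 202.3], 0.73, array([ 637., -437.])), ([399.4, 337.5], 0.73, array([ 284., -221.]))]
holder_mouth scene [([210.4, 200.3], 0.86, array([ 668., -244.])), ([338.6, 197.1], 0.81, array([369., -64.])), ([312.1, 180.3], 0.76, array([ 381., -182.]))]
holder_mouth top [([271.8, 225.5], 0.95, array([542., 101.])), ([470.2, 211.4], 0.95, array([ 589., -376.])), ([391.0, 335.8], 0.91, array([ 288., -187.])), ([444.7, 337.5], 0.86, array([ 287., -312.])), ([277.0, 228.0], 0.63, array([536.,  89.]))]
```

View pics/s8c.png

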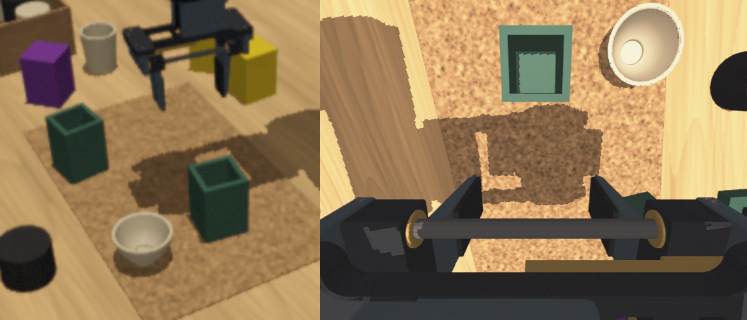

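The holder stands mouth-up and free of the gripper at about (543, 97), well inside the mat. The twin and the bowl stand where they were.

```bash
python3 -c "
from cell import r
print(r.finish_job())"
```

```text
the job is handed in; nothing more can be done
None
```

The holder was tipped over twice, now stands mouth-up on its closed base well inside the mat, and the job is handed in at about 21 s; the first tipping attempt only carried it about 74 mm along, possibly just off the mat by a few millimetres, and the other pieces were not touched.

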